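# Weigh a sample canister on a hooded balance and record it

## Task

Weigh the steel sample canister: keeping it upright, set it centred on the balance pan under the clear hood, and ease it down until the sprung pan carries its whole weight before you let go, so that the pan neither drops nor springs up nor is driven to its bottom stop. With the canister released and standing still on the pan, press the orange record key fully down for a moment and let it come back up. Do not knock the hood, and leave the tube rack, the tip box and the amber bottle where they are.

Things in the scene. Friction and masses are not known exactly. Their poses are not given: they have to be found in the camera images.
- canister: closed steel canister with a blue band and unknown contents (0.25 to 0.85 kg in all), standing on the bench left or right of the balance. Origin: centre of its underside, z up its axis; round. Body 66 mm diameter, 50 mm high; cone shoulder to 58 mm; neck 20 mm diameter; blue cylindrical grip knob 34 mm diameter from 70 to 98 mm (the top)
- balance: white laboratory balance fixed on the bench, 280 mm deep (x) by 210 mm wide (y), housing 45 mm high. Origin at the centre of its underside; its x axis points from its front (key side, nearest the robot) to its back. Pan centre at (30, 0) mm, record key at (-108, 50) mm in its frame
- pan_centre (a point): centre of the top face of the round steel pan (120 mm diameter, with a blue dot and a 77 mm blue circle). 88 mm above the bench when empty; it goes straight down under load on a soft spring, 5 to 22 mm for the canister, more the heavier it is
- pan (a joint): how far the pan has gone down, m; 0 empty, hard bottom stop at 0.030
- hood_edge (a point): middle of the lower front edge of the hood's roof (blue rail), 308 mm above the bench, 20 mm in front of the pan's centre. A tool pointing straight down does not fit over the pan's centre; one leaning back out of the front by 30 to 45 degrees does
- key_top (a point): centre of the top face of the orange record key on the balance's front (42 mm deep by 62 mm wide, top 66 mm above the bench when up). It is pressed straight down against a spring (3 to 7 N)
- key (a joint): how far the record key is pressed, m; 0 up, 0.014 fully down at its stop
- rack: white and clear tube rack with black-capped tubes, 75 by 122 mm, 74 mm high, origin at the centre of its underside; leave alone
- tipbox: pipette tip box, clear below and blue above, 89 by 124 mm, 90 mm high, origin at the centre of its underside; leave alone
- bottle: amber bottle with orange cap, 72 mm diameter, 150 mm high, origin at the centre of its underside; leave alone
- hood: clear draught hood fixed on the balance; origin and axes as balance. Roof 200 mm wide, 10 mm thick at its rails, from 20 mm in front of the pan's centre back to a clear rear panel 102 mm behind the pan's centre; front and sides are open, a post at each rear corner
Mind the look-alikes: they are no part of the job. Leave any green, pink or red look-alike of the canister alone.

How it is judged:
On the way, in this order (a step that is already met when the one before it is completed fails the run):
1. the canister stands upright, centred on the pan (within 8 mm), released and at rest, the pan carrying it (horizontal distance between canister and pan_centre below 0.008 m and angle between canister's own z axis and vertical below 0.06 rad and contact force between canister and the fingers below 0.05 N and value of joint pan above 0.002 m and distance between canister and pan_centre below 0.01 m and linear speed of canister below 0.015 m/s), for 0.2 s.
2. the record key is pressed fully down (past 12.5 of 14 mm) while the canister stands centred and released on the pan (value of joint key above 0.0125 m and horizontal distance between canister and pan_centre below 0.008 m and contact force between canister and the fingers below 0.05 N and value of joint pan above 0.002 m and linear speed of canister below 0.015 m/s), for 0.1 s.
At the end, for the whole second after the job is handed in: The canister stands upright (within 0.06 rad) and still on the pan, within 8 mm of its centre, the pan weighed down by it (more than 2 mm), and the record key is back up (within 2 mm) (horizontal distance between canister and pan_centre below 0.008 m and distance between canister and pan_centre below 0.01 m and angle between canister's own z axis and vertical below 0.06 rad and linear speed of canister below 0.01 m/s and value of joint pan above 0.002 m and value of joint key below 0.002 m); the robot touches nothing.
It fails at once if the pan drops or springs up faster than 0.06 m/s (canister dropped, or let go before or beyond its balance height) (velocity of joint pan above 0.06 m/s or velocity of joint pan below -0.06 m/s).
It fails at once if the pan is driven to its bottom stop (beyond 28 of 30 mm) (value of joint pan above 0.028 m).
It fails at once if the canister is tipped more than 0.45 rad (angle between canister's own z axis and vertical above 0.45 rad).
It fails at once if the hood is knocked (more than 8 N) (contact force between hood and anything else above 8 N).
It fails at once if the rack, tip box or bottle is moved by more than 15 mm (distance of any of rack, tipbox, bottle from where it was at the start of the episode above 0.015 m).
It also fails if it takes over 61 s, if anything falls off the work surface, if the arm or the gripper's body presses on something with over 40 N, if the wrist force passes 120 N, or if a joint passes its speed limit or range.

## Robot

A 7-joint arm with a two-finger parallel gripper is mounted at the origin on the work surface. World frame = base frame: x ahead of the robot, y to its left, z up, the work surface at z = 0. Lengths are in m, angles in rad, forces in N, time in s.
With the tool pointing down it reaches from about 0.4 to 0.9 m from the base axis. Payload 5.6 kg.
Tool frame: the origin (TCP) lies between the finger pads, 19 mm behind the fingertips; this is the grasp point; z points along the fingers, y is the line along which they close (so a half turn about z gives the same grasp; the last joint's range is limited). The gripper opens to 92 mm and grips with 3 to 60 N. Pads are 20 mm wide; open, the fingers measure 128 mm over their backs; the gripper's body (75 mm by 189 mm) begins 69 mm behind the grasp point.
Start: joints at [1.154, 0.468, -0.012, 1.603, 0.006, 1.071, -0.056], TCP at [0.237, -0.605, 0.233] pointing down, gripper open.
Joint ranges: [-2.53, 2.53], [-0.31, 2.02], [-1.57, 1.55], [0.28, 2.44], [-1.29, 4.43], [0.15, 1.84], [-2.92, 2.92]. Speed limits (rad/s): [2.57, 2.57, 3.14, 3.14, 3.14, 3.14, 3.14].

## Interface

Orientations are given as a unit quaternion [x, y, z, w].
In Python, from rig import bot gives the robot as it stands. The module is installed in compiled form; this text tells all that it offers.
- The arm moves only by the shell command python3 -m handwheel 'ROWS' [FORCE]. ROWS is JSON, a list that holds one entry, the list of rows, each a list of 5 numbers: the shift along the world's x, y, z scaled (see below), then the turn about the world's z scaled (see below), then the opening, from -1 (shut) to 1 (fully open). In form: [[[dx, dy, dz, twist, jaw], ...]]. A call has 1 to 5 rows; each row shifts and turns the commanded pose from where the row before left it; what a row does not reach is not made up. The controller multiplies each number of a shift by 30 mm and each number of a turn by 6 degrees. A row lasts 1/10 s, in which the tool goes at most 50 mm and 8.59 degrees, less where a joint would pass 70% of its speed; a pose out of reach is approached as far as the arm can. A call with a number of a shift or a turn outside -1 to 1 is refused whole. A call with a gripper value outside its range is refused whole. The fingers move at their own pace and stop on an object; FORCE is the grip in N (left out, the last holds). Time passes only in rows, so rows that do not move let the fingers close. It gives the time, the measured TCP pose, the force, the opening and the grip force at its end, in the units of the state.
- bot.get_state(): the state, without advancing time (a new reading comes with each control period).
- bot.camera(name): name is "side" or "top" or "wrist"; returns the picture (400x640x3 uint8, blue, green, red); there is no depth.
- bot.get_calibration(name): a dict with "intrinsics" (3x3 intrinsics, pixels), "R" (3x3) and "t" (3): a world point X has camera coordinates R X + t; the wrist camera has in their place "hand_eye" (4x4, takes a point from camera to tool coordinates, whose origin is the TCP and whose axes are the flange's). Camera axes: x right, y down, z forward; pixel columns grow to the right and rows downward; lengths in m; the calibration is good to about 2 mm. The wrist camera is an equidistant fisheye: a pixel r from the principal point sees the ray r / f radians off the axis. A picture is of the moment at which its call begins: read the wrist's pose just before it. get_calibration takes no time and is no camera call.
- bot.close_job(): hands the job in; it is judged then, once.
The state is a dict: "time": time; "joint_positions": joint angles; "joint_velocities": joint speeds; "joint_torque": joint torques, N m; "eef_pos": TCP position; "tool_rot": TCP orientation; "force": force on the tool from outside, world axes, zero at the start; "wrist_torque": the same for the moment, N m; "width": finger opening in m; "finger_force": force on a finger pad.
Only numpy, scipy, OpenCV 4.12 (cv2) and the standard library are available. Lean on these libraries where they do the work, as an engineer would, in place of code of your own. Each camera call takes 0.05 s, during which the arm holds its last target. There are 200 camera calls.

## Working session

There is one attempt and no reset: what is moved stays moved. The work goes in short steps, Python scripts to look and compute and a shell command to move; the robot and the scene stay as the last step left them, time stands still between calls to the robot, and variables do not carry over. Pictures are saved under pics/ and viewed, at most 10 in all, crops included, and the job is handed in when it is done.

```bash
mkdir -p pics; python3 - <<'E'
from rig import bot
import cv2,numpy as np
s=bot.get_state();print(s)
for n in("side","top","wrist"):
    c=bot.get_calibration(n);print(n,{k:np.round(v,4).tolist() for k,v in c.items()})
a=bot.camera("top");b=bot.camera("side");cv2.imwrite("pics/top0.png",a);cv2.imwrite("pics/side0.png",b)
E
```

```text
{'time': 0.0, 'joint_positions': array([ 1.153991  ,  0.46838663, -0.01158966,  1.60360615,  0.00603672,
        1.07144708, -0.05629579]), 'joint_velocities': array([-2.04106542e-03,  1.35013675e-03, -3.32979050e-04,  9.77227852e-05,
       -3.97330884e-04,  1.25541685e-03, -6.41398965e-05]), 'joint_torque': array([ 5.18091110e-05, -5.20567524e+01, -1.30763435e-02, -2.43746209e+01,
       -5.69345313e-02,  1.72601984e-02,  1.40557722e-04]), 'eef_pos': array([ 0.23706949, -0.60462526,  0.23234145]), 'tool_rot': array([ 9.82589095e-01,  1.85789795e-01, -2.48470801e-04, -8.72159609e-04]), 'force': array([ 0.59736204,  0.69131537, -0.82998579]), 'wrist_torque': array([ 0.01420569, -0.02120039, -0.00029152]), 'finger_force': 0.0, 'width': 0.09187350753932677}
side {'intrinsics': [[470.3586, 0.0, 325.2676], [0.0, 470.3586, 201.3291], [0.0, 0.0, 1.0]], 'R': [[-0.9925, -0.122, -0.0031], [-0.0618, 0.5246, -0.8491], [0.1052, -0.8425, -0.5282]], 't': [0.5412, 0.1972, 1.3518]}
top {'intrinsics': [[393.2802, 0.0, 317.3853], [0.0, 393.2802, 199.5864], [0.0, 0.0, 1.0]], 'R': [[-0.0198, -0.9997, 0.0147], [-0.9909, 0.0177, -0.1331], [0.1328, -0.0172, -0.991]], 't': [0.0096, 0.5645, 1.2238]}
wrist {'intrinsics': [[309.7069, 0.0, 318.6958], [0.0, 309.7069, 201.2718], [0.0, 0.0, 1.0]], 'hand_eye': [[-0.0002, -0.9721, -0.2345, 0.0648], [1.0, -0.0004, 0.001, 0.0002], [-0.001, -0.2345, 0.9721, -0.1512], [0.0, 0.0, 0.0, 1.0]]}
```

View pics/top0.png

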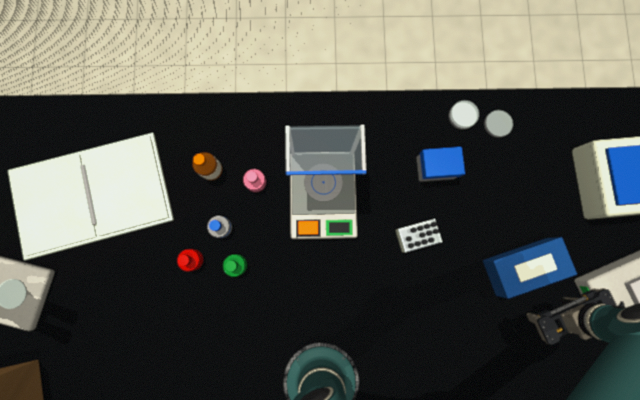

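View pics/side0.png

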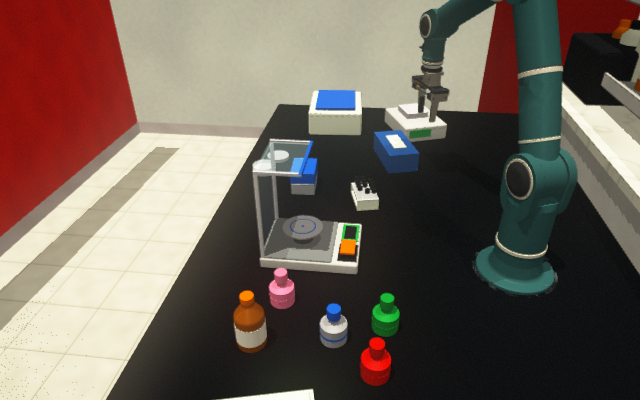

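```bash
cat > h.py <<'E'
import cv2,numpy as np
from rig import bot
def ray(n,uv):
    c=bot.get_calibration(n);K,R,t=map(np.array,(c["intrinsics"],c["R"],c["t"]))
    return -R.T@t, R.T@np.linalg.inv(K)@np.array([*uv,1.])
def plane(n,uv,z):
    o,d=ray(n,uv);return o+d*(z-o[2])/d[2]
def tri(u1,u2):
    (o1,d1),(o2,d2)=ray("top",u1),ray("side",u2)
    d1/=np.linalg.norm(d1);d2/=np.linalg.norm(d2)
    k=np.linalg.lstsq(np.c_[d1,-d2],o2-o1,rcond=None)[0]
    p,q=o1+k[0]*d1,o2+k[1]*d2
    return (p+q)/2,np.linalg.norm(p-q)
def blobs(im,lo,hi,roi,mn=15):
    x0,y0,x1,y1=roi;m=cv2.inRange(cv2.cvtColor(im,cv2.COLOR_BGR2HSV),lo,hi)
    k=np.zeros_like(m);k[y0:y1,x0:x1]=m[y0:y1,x0:x1]
    n,_,st,ce=cv2.connectedComponentsWithStats(k)
    return [(st[i].tolist(),ce[i].round(1).tolist()) for i in range(1,n) if st[i][4]>=mn]
E
python3 - <<'E'
from h import *
T=cv2.imread("pics/top0.png");S=cv2.imread("pics/side0.png")
B=((100,120,60),(130,255,255));O=((8,180,120),(20,255,255))
for nm,im,roi in(("T knob",T,(200,210,240,245)),("S knob",S,(318,295,350,320)),("T ring",T,(295,178,350,212)),("S ring",S,(275,212,330,245)),("T rail",T,(275,160,375,178)),("S rail",S,(290,135,320,185))):print(nm,blobs(im,*B,roi,3))
print("key",blobs(T,*O,(290,210,330,245)),blobs(S,*O,(330,230,362,262)))
for nm,uv in(("green",(234,262)),("red",(189,257)),("pink",(254,176)),("bottle",(202,159))):print(nm,plane("top",uv,.15 if nm=="bottle" else .098).round(3))
c=np.hstack([cv2.resize(T[165:245,280:370],None,fx=4,fy=4,interpolation=2),cv2.resize(S[205:285,255:365],None,fx=4,fy=4,interpolation=2)]);cv2.imwrite("pics/c1.png",c)
E
```

```text
T knob [([209, 220, 12, 11, 104], [214.7, 225.1])]
S knob [([326, 303, 15, 17, 228], [333.1, 311.1])]
T ring []
S ring [([290, 225, 1, 3, 3], [290.0, 226.0]), ([302, 225, 2, 2, 3], [302.3, 225.7])]
T rail [([285, 170, 82, 6, 314], [325.9, 172.2])]
S rail [([290, 140, 28, 44, 678], [304.9, 167.6])]
key [([298, 221, 21, 14, 288], [307.9, 227.5])] [([339, 240, 17, 15, 219], [347.4, 247.0])]
green [0.373 0.252 0.098]
red [0.391 0.386 0.098]
pink [0.633 0.193 0.098]
bottle [0.676 0.339 0.15 ]
```

View pics/c1.png

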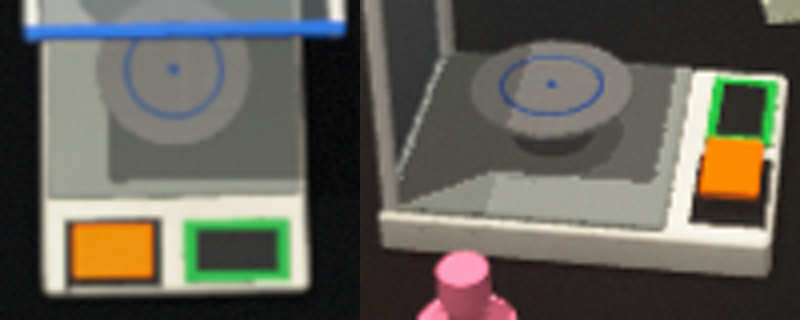

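```bash
python3 - <<'E'
from h import *
print("cams",ray("top",(0,0))[0],ray("side",(0,0))[0])
print("knob",tri((214.7,225.1),(333.1,311.1)),plane("top",(214.7,225.1),.09),plane("side",(333.1,311.1),.086))
print("dot",tri((323.2,182),(302.4,225.7)),plane("top",(323.2,182),.088),plane("side",(302.4,225.7),.088))
print("key",tri((307.9,227.5),(347.4,245)),plane("top",(307.9,227.5),.066))
print("rail",plane("top",(286,174.5),.308),plane("top",(366,172.5),.308))
for u in((291,238),(357,237.5)):print("front corner",plane("top",u,.045 ))
E
```

```text
cams [0.39707852 0.02061506 1.287773  ] [0.40709069 1.10149586 0.88316789]
knob (array([0.48659803, 0.31312215, 0.0900023 ]), np.float64(0.003162354278715759)) [0.48501322 0.31305559 0.09      ] [0.48859582 0.30905637 0.086     ]
dot (array([ 0.61355556, -0.01908579,  0.09096263]), np.float64(0.0031764960802770676)) [ 0.61247663 -0.01926901  0.088     ] [ 0.61596764 -0.02357573  0.088     ]
key (array([0.47572807, 0.03062866, 0.06981691]), np.float64(0.004116372552066744)) [0.47390617 0.03062159 0.066     ]
rail [0.59387243 0.08185591 0.308     ] [ 0.59562108 -0.12131021  0.308     ]
front corner [0.44323608 0.084458   0.045     ]
front corner [ 0.44080161 -0.12341176  0.045     ]
```

```bash
python3 -m handwheel '[[[0.7,0.8,0,1,1],[1,1,0,1,1],[1,1,0,1,1],[1,1,0,1,1],[1,1,0,1,1]]]'; python3 -m handwheel '[[[1,1,0,1,1],[1,1,0,1,1],[0.3,1,0,1,1],[0,1,0,1,1],[0,1,0,1,1]]]'
python3 -c "
from rig import bot
print(bot.get_state())"
```

```text
time: 0.6
eef_pos: [0.3791, -0.4597, 0.233]
tool_rot: [0.9, 0.436, -0.0, -0.0]
force: [-0.0, -1.3, -0.2]
width: 0.092
finger_force: 0.0
time: 1.1
eef_pos: [0.4474, -0.3095, 0.2328]
tool_rot: [0.756, 0.654, -0.0, -0.0]
force: [-0.1, -0.3, 0.9]
width: 0.0917
finger_force: 0.0
{'time': 1.1, 'joint_positions': array([ 0.83642188,  0.31998277, -0.35453782,  1.84544585,  0.1299251 ,
        0.99959161,  0.28315267]), 'joint_velocities': array([-0.11962745, -0.26177183, -0.33810645,  0.39695588,  0.03670291,
       -0.11173117,  0.53406881]), 'joint_torque': array([  0.6894335 , -39.36882377,  -1.87546425, -23.97507548,
        -0.06322527,   0.18313976,  -0.55625198]), 'eef_pos': array([ 0.44738677, -0.30948465,  0.23276275]), 'tool_rot': array([ 7.56383107e-01,  6.54128725e-01, -5.82821983e-05, -4.49878527e-04]), 'force': array([-0.12259846, -0.28353497,  0.88205722]), 'wrist_torque': array([-0.02018964, -0.03011789, -0.00653114]), 'finger_force': 0.0, 'width': 0.0917295456895547}
```

```bash
for i in 1; do :; done; python3 -m handwheel '[[[0,1,0,1,1],[0,1,0,1,1],[0,1,0,1,1],[0,1,0,1,1],[0,1,0,1,1]]]' >/dev/null; python3 -m handwheel '[[[0,1,0,1,1],[0,1,0,1,1],[0,1,0,1,1],[0,1,0,1,1],[0,1,0,1,1]]]'; python3 -m handwheel '[[[0,1,0,1,1],[0,1,0,1,1],[0,1,0,1,1],[0,1,0,1,1],[0.3,1,0,1,1]]]' ; python3 -m handwheel '[[[0.3,1,0,1,1],[0.3,1,0,0.3,1],[0.3,1,0,0,1],[0.1,1,0,0,1],[0,1,0,0,1]]]'
python3 -c "
from rig import bot
print(bot.get_state()['joint_positions'])"
```

```text
time: 2.1
eef_pos: [0.4469, -0.0101, 0.2331]
tool_rot: [0.328, 0.945, -0.0, -0.0]
force: [-0.0, -0.5, -0.3]
width: 0.0917
finger_force: 0.0
time: 2.6
eef_pos: [0.4554, 0.1398, 0.2332]
tool_rot: [0.073, 0.997, -0.001, -0.0]
force: [0.6, -0.5, -0.0]
width: 0.0918
finger_force: 0.0
time: 3.1
eef_pos: [0.4866, 0.2897, 0.2327]
tool_rot: [0.007, 1.0, -0.0, -0.0]
force: [0.9, -0.3, -0.3]
width: 0.0918
finger_force: 0.0
[ 0.05331968  0.47507268 -0.84774286  1.77089892  0.39932452  1.07838172
  0.62307334]
```

Now a wrist look to refine the knob position.

```bash
python3 -m handwheel '[[[0,0.75,0,0.13,1],[0,0,0,0,1]]]'
cat >> h.py <<'E'
from scipy.spatial.transform import Rotation as Rn
def wplane(uv,z,s):
    c=bot.get_calibration("wrist");K=np.array(c["intrinsics"]);H=np.array(c["hand_eye"])
    v=(np.array(uv)-K[:2,2])/K[0,0];r=np.linalg.norm(v);d=np.r_[v/r*np.sin(r),np.cos(r)]
    R=Rn.from_quat(s["tool_rot"]).as_matrix();o=R@H[:3,3]+s["eef_pos"];d=R@H[:3,:3]@d
    return o+d*(z-o[2])/d[2]
E
python3 - <<'E'
from h import *
s=bot.get_state();W=bot.camera("wrist");cv2.imwrite("pics/w1.png",W)
print(s["eef_pos"])
for st,ce in blobs(W,(100,120,60),(130,255,255),(0,0,640,400),60):print(st,ce,wplane(ce,.095,s).round(4))
E
```

```text
time: 3.3
eef_pos: [0.4849, 0.3147, 0.233]
tool_rot: [-0.002, 1.0, 0.001, -0.001]
force: [0.0, -0.3, 0.8]
width: 0.0918
finger_force: 0.0
[0.48491984 0.31467604 0.23304878]
[301, 179, 34, 37, 1016] [317.4, 197.1] [0.4845 0.313  0.095 ]
```

View pics/w1.png

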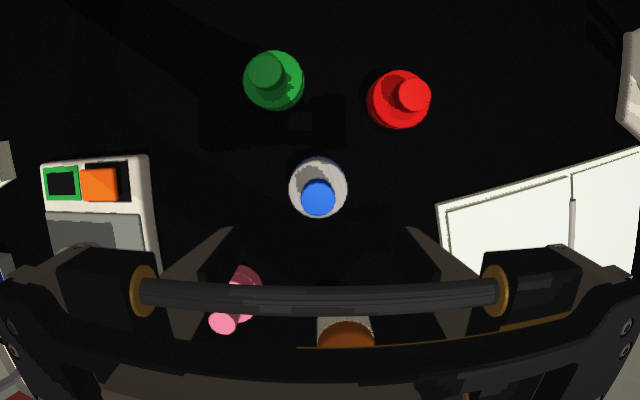

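```bash
python3 -m handwheel '[[[0,-0.055,-1,0,1],[0,0,-1,0,1],[0,0,-1,0,1],[0,0,-1,0,1],[0,0,-0.95,0,1]]]' 30 ; python3 -m handwheel '[[[0,0,0,0,1],[0,0,0,0,-1],[0,0,0,0,-1],[0,0,0,0,-1],[0,0,0,0,-1]]]' 30;python3 -m handwheel '[[[0,0,0,0,-1],[0,0,0,0,-1],[0,0,0,0,-1],[0,0,0,0,-1]]]' 30
```

```text
time: 3.85
eef_pos: [0.4868, 0.3072, 0.0834]
tool_rot: [0.001, 1.0, -0.001, -0.0]
force: [-0.4, 0.2, 0.2]
width: 0.0921
finger_force: 0.0
time: 4.35
eef_pos: [0.487, 0.3099, 0.086]
tool_rot: [0.0, 1.0, 0.0, 0.001]
force: [0.5, 0.1, 0.2]
width: 0.0617
finger_force: 0.0
time: 4.75
eef_pos: [0.4864, 0.3108, 0.0852]
tool_rot: [-0.0, 1.0, 0.001, 0.0]
force: [0.3, 3.2, 3.3]
width: 0.0336
finger_force: 30.0
```

```bash
python3 -m handwheel '[[[0,0,0.4,0,-1],[0,0,0.8,0,-1],[0,0,1,0,-1],[0,0,1,0,-1],[0,0,0.7,0,-1]]]' ; python3 -m handwheel '[[[0,0,0,0,-1],[0,0,0,0,-1],[0,0,0,0,-1]]]'
python3 - <<'E'
from h import *
s=bot.get_state();S=bot.camera("side");cv2.imwrite("pics/s2.png",S)
c=bot.get_calibration("side");p=s["eef_pos"]
for dz in(0,.069,.108,.143,.2,.25,.3):
    q=np.array(c["intrinsics"])@(np.array(c["R"])@(p+[0,0,dz])+c["t"]);print(dz,(q[:2]/q[2]).round(1),"px/m",470/q[2])
print(s["force"],p)
cv2.imwrite("pics/s2c.png",cv2.resize(S[0:300,180:480],None,fx=2,fy=2))
E
```

```text
time: 5.25
eef_pos: [0.4862, 0.3093, 0.2037]
tool_rot: [0.0, 1.0, -0.0, 0.0]
force: [0.3, 0.3, -3.9]
width: 0.0331
finger_force: 30.0
time: 5.55
eef_pos: [0.4856, 0.3086, 0.2001]
tool_rot: [0.0, 1.0, -0.001, -0.001]
force: [-0.2, 0.5, -4.3]
width: 0.0338
finger_force: 30.0
0 [334.8 273.5] px/m 453.16055549979626
0.069 [335.  248.6] px/m 469.66596224100795
0.108 [335.2 233.7] px/m 479.53813616140866
0.143 [335.3 219.8] px/m 488.7579246970302
0.2 [335.6 195.9] px/m 504.55636861706114
0.25 [335.8 173.7] px/m 519.2800805847866
0.3 [336.  150.1] px/m 534.8889425773857
[-0.15494888  0.50431286 -4.3041082 ] [0.48555904 0.30855191 0.20013025]
```

View pics/s2c.png

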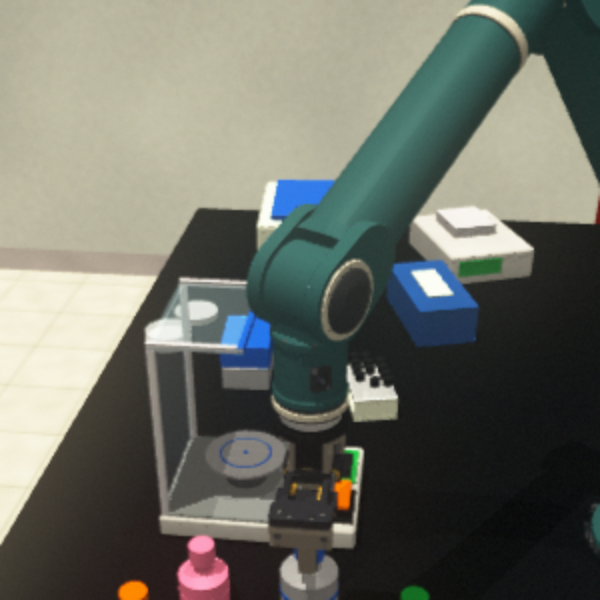

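```bash
python3 - <<'E'
from h import *
S=cv2.imread("pics/s2.png");c=cv2.resize(S[190:290,280:400],None,fx=6,fy=6,interpolation=2)
c=cv2.convertScaleAbs(c,alpha=1.8,beta=25)
K=bot.get_calibration("side");p=np.array([.4856,.3086,.2001])
for dz in(0,.069,.08,.1,.12,.14,.16,.18,.2):
    for dx in(-.0375,0,.0375):
        q=np.array(K["intrinsics"])@(np.array(K["R"])@(p+[dx,0,dz])+K["t"]);q=q[:2]/q[2]
        cv2.circle(c,(int((q[0]-280+.5)*6),int((q[1]-190+.5)*6)),3,(0,0,255) if dz in(.1,.14,.18) else (0,255,255),-1)
cv2.imwrite("pics/s2z.png",c)
E
```

```text
(no output)
```

View pics/s2z.png

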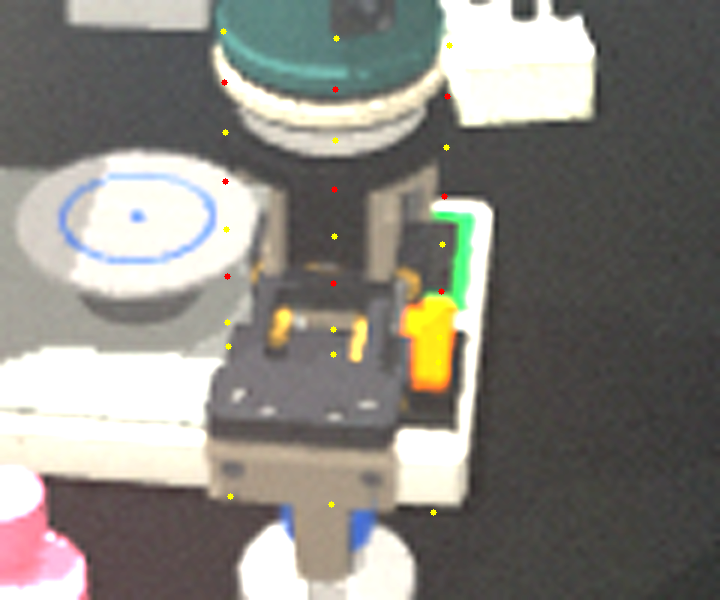

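```bash
python3 -m handwheel '[[[0,0,-1,0,-1],[0,0,-1,0,-1],[0,0,-1,0,-1],[0,0,-0.6,0,-1],[0,0,-0.27,0,-1]]]' ; python3 -m handwheel '[[[0,0,0,0,-1],[0,0,0,0,1],[0,0,0,0,1],[0,0,0.25,0,1],[-0.25,0,0.25,0,1]]]'; python3 -m handwheel '[[[0,0,0,0,1],[0,0,0,0,1],[0,0,0,0,1]]]' 40
python3 - <<'E'
from h import *
P=[];F=[]
for i in range(6):
    bot.camera("top");s=bot.get_state();P.append(s["eef_pos"]);F.append(s["force"])
print(np.mean(P,0),np.std(P,0),np.mean(F,0),np.std(F,0),s["width"])
W=bot.camera("wrist");cv2.imwrite("pics/w3.png",W)
for st,ce in blobs(W,(100,120,60),(130,255,255),(0,0,640,400),60):print(st,ce,wplane(ce,.098,s).round(4))
S=bot.camera("side");cv2.imwrite("pics/s3.png",S);print(blobs(S,(100,120,60),(130,255,255),(290,270,380,330),10))
E
```

```text
time: 6.1
eef_pos: [0.4849, 0.31, 0.0842]
tool_rot: [-0.0, 1.0, -0.0, -0.002]
force: [-12.7, -4.0, 35.2]
width: 0.0333
finger_force: 30.0
time: 6.6
eef_pos: [0.4798, 0.3097, 0.1018]
tool_rot: [0.001, 1.0, 0.0, 0.001]
force: [-0.5, 0.4, -0.1]
width: 0.0628
finger_force: 0.0
time: 6.9
eef_pos: [0.4789, 0.3095, 0.1008]
tool_rot: [0.0, 1.0, -0.0, 0.0]
force: [0.1, -0.6, -0.2]
width: 0.0873
finger_force: 0.0
[0.47881    0.30958829 0.1005095 ] [3.97549882e-05 5.81304587e-05 5.58646482e-05] [ 0.12323728  0.16027455 -0.28066878] [0.55838338 0.31312888 0.25395983] 0.0919817367173388
[290, 181, 68, 21, 126] [324.6, 186.6] [0.4425 0.3122 0.098 ]
[291, 222, 61, 65, 3220] [320.3, 255.9] [0.4803 0.31   0.098 ]
[([327, 311, 3, 8, 18], [328.2, 314.1])]
```

```bash
python3 - <<'E'
from h import *
s=bot.get_state();W=cv2.imread("pics/w3.png")
m=cv2.inRange(cv2.cvtColor(W,cv2.COLOR_BGR2HSV),(100,120,60),(130,255,255))[215:300,285:360]
ys,xs=np.nonzero(m);ys+=215;xs+=285
print("far",wplane((320,287.5),.098,s),"near",wplane((320,222),.098,s))
print([(r,xs[ys==r].min(),xs[ys==r].max()) for r in range(222,288,6)])
cv2.imwrite("pics/w3c.png",cv2.resize(W[170:310,250:400],None,fx=4,fy=4,interpolation=2))
E
```

```text
far [0.49997498 0.3098996  0.098     ] near [0.46116017 0.30985568 0.098     ]
[(222, np.int64(316), np.int64(323)), (228, np.int64(303), np.int64(338)), (234, np.int64(298), np.int64(342)), (240, np.int64(295), np.int64(346)), (246, np.int64(293), np.int64(347)), (252, np.int64(292), np.int64(348)), (258, np.int64(291), np.int64(349)), (264, np.int64(292), np.int64(349)), (270, np.int64(291), np.int64(350)), (276, np.int64(295), np.int64(346)), (282, np.int64(299), np.int64(341))]
```

View pics/w3c.png

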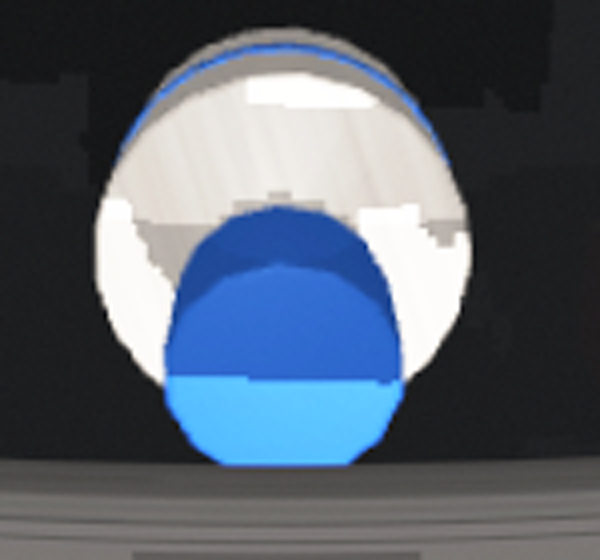

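```bash
python3 - <<'E'
from h import *
s=bot.get_state()
print(wplane((320.3,236),.098,s)+[.017,0,0], wplane((320.3,264),.098,s), wplane((291,264),.098,s),wplane((350.5,264),.098,s))
E
```

```text
[0.48589993 0.31002078 0.098     ] [0.48520005 0.31004375 0.098     ] [0.48530528 0.29404777 0.098     ] [0.48532764 0.32654736 0.098     ]
```

```bash
python3 -m handwheel '[[[0,0,0,0,-1],[0,0,0,0,-1],[0,0,0,0,-1],[0,0,0,0,-1],[0,0,0,0,-1]]]' 40 >/dev/null; python3 -m handwheel '[[[0,0,0,0,-1],[0,0,0,0,-1],[0,0,0.4,0,-1],[0,0,1,0,-1],[0,0,1,0,-1]]]'; python3 -m handwheel '[[[0,0,0.9,0,-1],[0,-0.3,0.2,0,-1],[0,-0.6,0,0,-1],[0,-1,0,0,-1],[0,-1,0,0,-1]]]'; python3 -m handwheel '[[[0,-1,0,0,-1],[0,-1,0,0,-1],[0,-1,0,0,-1],[0,-1,0,0,-1],[0,-1,0,0,-1]]]' ;  python3 -m handwheel '[[[0,-1,0,0,-1],[0,-1,0,0,-1],[0,-0.7,0,0,-1],[0,-0.4,0,0,-1],[0,0,0,0,-1]]]'; python3 -m handwheel '[[[0,0,0,0,-1],[0,0,0,0,-1],[0,0,0,0,-1]]]'
python3 - <<'E'
from h import *
P=[];F=[]
for i in range(8):
    bot.camera("top");s=bot.get_state();P.append(s["eef_pos"]);F.append(s["force"])
print(np.mean(P,0),np.mean(F,0),s["tool_rot"],s["time"],s["joint_positions"])
E
```

```text
time: 8.3
eef_pos: [0.4779, 0.3092, 0.1731]
tool_rot: [-0.0, 1.0, -0.001, -0.001]
force: [0.4, 0.4, -3.5]
width: 0.0327
finger_force: 40.0
time: 8.8
eef_pos: [0.4778, 0.2207, 0.2046]
tool_rot: [-0.0, 1.0, -0.001, -0.001]
force: [0.7, 0.1, -3.5]
width: 0.0325
finger_force: 40.0
time: 9.3
eef_pos: [0.4775, 0.0704, 0.2047]
tool_rot: [0.0, 1.0, -0.0, -0.001]
force: [0.8, 0.4, -4.3]
width: 0.0324
finger_force: 40.0
time: 9.8
eef_pos: [0.478, -0.0223, 0.205]
tool_rot: [0.002, 1.0, -0.0, -0.001]
force: [0.6, -0.1, -3.8]
width: 0.0326
finger_force: 40.0
time: 10.1
eef_pos: [0.4787, -0.019, 0.2057]
tool_rot: [-0.001, 1.0, 0.0, 0.0]
force: [-0.3, 0.0, -2.6]
width: 0.0326
finger_force: 40.0
[ 0.47882211 -0.01977523  0.20570813] [-0.28544091  0.34218523 -4.12077706] [4.29497965e-05 9.99999998e-01 1.95285016e-05 3.09747576e-05] 10.5 [ 0.69649068  0.34192686 -0.85010943  1.99515371  0.31716634  0.94023457
  1.25560186]
```

```bash
python3 -m handwheel '[[[0.4,0,-0.3,0,-1],[0.8,0,0,0,-1],[0.7,0,0,0,-1],[0.4,0,0,0,-1],[0.15,0,0,0,-1]]]'; python3 -m handwheel '[[[0,0,0,0,-1],[0,0,0,0,-1],[0,0,0,0,-1]]]'
python3 - <<'E'
from h import *
P=[];F=[]
for i in range(4):
    S=bot.camera("side");s=bot.get_state();P.append(s["eef_pos"]);F.append(s["force"])
p=np.mean(P,0);print(p,np.mean(F,0),s["time"])
cv2.imwrite("pics/s4.png",S)
x0,y0,k=240,90,5
c=cv2.convertScaleAbs(cv2.resize(S[y0:y0+120,x0:x0+150],None,fx=k,fy=k,interpolation=2),alpha=1.6,beta=20)
K=bot.get_calibration("side")
def dot(X,col):
    q=np.array(K["intrinsics"])@(np.array(K["R"])@X+K["t"]);q=q[:2]/q[2];cv2.circle(c,(int((q[0]-x0+.5)*k),int((q[1]-y0+.5)*k)),3,col,-1)
for z in(.308,.318):
    for dx in(-.0375,-.024,.024,.0375):dot(np.array([p[0]+dx,p[1],z]),(0,0,255))
    for y in(-.12,-.019,.08):dot(np.array([.5935,y,z]),(0,255,0))
cv2.imwrite("pics/s4c.png",c)
E
```

```text
time: 11.0
eef_pos: [0.5531, -0.0202, 0.1964]
tool_rot: [0.0, 1.0, 0.0, -0.0]
force: [-0.3, 0.6, -3.5]
width: 0.0326
finger_force: 40.0
time: 11.3
eef_pos: [0.5515, -0.0204, 0.1967]
tool_rot: [-0.0, 1.0, -0.0, -0.0]
force: [0.1, 0.1, -3.0]
width: 0.0328
finger_force: 40.0
[ 0.55185147 -0.02041414  0.19681093] [ 0.51870946 -0.29572278 -4.00697689] 11.5
```

View pics/s4c.png

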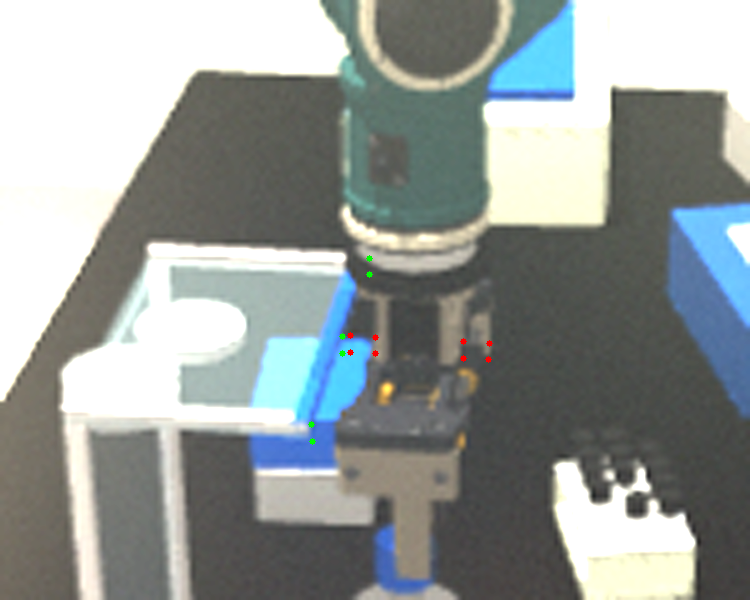

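```bash
ok(){ tee -a log.txt | awk '/eef_pos/{p=$2} /force:/&&!/finger/{f=$2; gsub(/[\[,]/,"",f)} END{print p,f; exit (f<-1.9)}'; }
python3 -m handwheel '[[[0.035,0.02,0,0,-1],[0.035,0,0,0,-1],[0,0,0,0,-1]]]' | ok &&
python3 -m handwheel '[[[0.015,0,0,0,-1],[0,0,0,0,-1]]]' | ok &&
python3 -m handwheel '[[[0.015,0,0,0,-1],[0,0,0,0,-1]]]' | ok &&
python3 -m handwheel '[[[0.015,0,0,0,-1],[0,0,0,0,-1]]]' | ok &&
python3 -m handwheel '[[[0.015,0,0,0,-1],[0,0,0,0,-1]]]' | ok &&
python3 -m handwheel '[[[0.015,0,0,0,-1],[0,0,0,0,-1]]]' | ok &&
python3 -m handwheel '[[[0.015,0,0,0,-1],[0,0,0,0,-1]]]' | ok &&
python3 -m handwheel '[[[0.015,0,0,0,-1],[0,0,0,0,-1]]]' | ok &&
python3 -m handwheel '[[[0.015,0,0,0,-1],[0,0,0,0,-1]]]' | ok &&
python3 -m handwheel '[[[0.015,0,0,0,-1],[0,0,0,0,-1]]]' | ok &&
python3 -m handwheel '[[[0.015,0,0,0,-1],[0,0,0,0,-1]]]' | ok &&
python3 -m handwheel '[[[0.015,0,0,0,-1],[0,0,0,0,-1]]]' | ok &&
python3 -m handwheel '[[[0.015,0,0,0,-1],[0,0,0,0,-1]]]' | ok
python3 - <<'E'
from h import *
P=[];F=[]
for i in range(8):
    bot.camera("top");s=bot.get_state();P.append(s["eef_pos"]);F.append(s["force"])
print(np.mean(P,0),np.mean(F,0),s["time"],s["wrist_torque"])
E
```

```text
[0.5546, 0.7
[0.5549, 0.5
[0.5554, 0.4
[0.5558, 0.1
[0.5563, 0.3
[0.5567, -0.8
[ 0.55665851 -0.01969387  0.19669269] [-0.30675875  0.32717131 -3.76977307] 13.2 [ 0.06657607 -0.14069588 -0.03134257]
```

```bash
ok(){ awk '/eef_pos/{p=$2} /force:/&&!/finger/{f=$2; gsub(/[\[,]/,"",f)} END{print p,f; exit (f+0<-1.9)}'; }
python3 -m handwheel '[[[0.015,0,0,0,-1],[0,0,0,0,-1]]]' | ok &&
python3 -m handwheel '[[[0.015,0,0,0,-1],[0,0,0,0,-1]]]' | ok &&
python3 -m handwheel '[[[0.015,0,0,0,-1],[0,0,0,0,-1]]]' | ok &&
python3 -m handwheel '[[[0.015,0,0,0,-1],[0,0,0,0,-1]]]' | ok &&
python3 -m handwheel '[[[0.015,0,0,0,-1],[0,0,0,0,-1]]]' | ok &&
python3 -m handwheel '[[[0.015,0,0,0,-1],[0,0,0,0,-1]]]' | ok &&
python3 -m handwheel '[[[0.015,0,0,0,-1],[0,0,0,0,-1]]]' | ok &&
python3 -m handwheel '[[[0.015,0,0,0,-1],[0,0,0,0,-1]]]' | ok &&
python3 -m handwheel '[[[0.015,0,0,0,-1],[0,0,0,0,-1]]]' | ok &&
python3 -m handwheel '[[[0.015,0,0,0,-1],[0,0,0,0,-1]]]' | ok
python3 - <<'E'
from h import *
P=[];F=[]
for i in range(8):
    bot.camera("top");s=bot.get_state();P.append(s["eef_pos"]);F.append(s["force"])
print(np.mean(P,0),np.mean(F,0),s["time"],s["wrist_torque"])
E
```

```text
[0.5572, -0.2
[0.5576, 0.8
[0.5581, 0.0
[0.5585, -0.6
[0.559, 0.5
[0.5594, 0.2
[0.5599, 0.2
[0.5603, 0.6
[0.5608, 0.3
[0.5612, 0.2
[ 0.56116175 -0.01968816  0.19669332] [-0.1742977  -0.11730856 -3.82999435] 15.6 [ 0.07069709 -0.18026435  0.00188852]
```

```bash
python3 -m handwheel '[[[0,0,-0.1,0,-1],[0,0,-0.08,0,-1],[0,0,-0.05,0,-1],[0,0,-0.05,0,-1],[0,0,-0.05,0,-1]]]'; python3 -m handwheel '[[[0,0,-0.04,0,-1],[0,0,-0.03,0,-1],[0,0,-0.03,0,-1],[0,0,0,0,-1]]]'
cat >> h.py <<'E'
def avg(n=8):
    P=[];F=[];T=[]
    for i in range(n):
        bot.camera("top");s=bot.get_state();P.append(s["eef_pos"]);F.append(s["force"]);T.append(s["wrist_torque"])
    print(np.mean(P,0).round(5),np.mean(F,0).round(2),np.mean(T,0).round(3),"t",s["time"],"w",s["width"])
E
python3 -c "
from h import *
avg()"
```

```text
time: 16.1
eef_pos: [0.5614, -0.0196, 0.1869]
tool_rot: [0.0, 1.0, 0.0, 0.0]
force: [0.3, -0.3, -1.5]
width: 0.0327
finger_force: 40.0
time: 16.5
eef_pos: [0.5613, -0.0196, 0.1839]
tool_rot: [-0.0, 1.0, 0.0, 0.0]
force: [-0.2, 0.6, 0.8]
width: 0.0327
finger_force: 40.0
[ 0.56127 -0.01959  0.1839 ] [-0.01  0.47  0.03] [ 0.14  -0.181  0.014] t 16.9 w 0.032853838091523764
```

```bash
python3 -m handwheel '[[[0,0,0.013,0,-1],[0,0,0,0,-1],[0,0,0,0,-1]]]' 15 >/dev/null; python3 -c "
from h import *
avg(10)"
python3 -m handwheel '[[[0,0,0,0,-1],[0,0,0,0,-1],[0,0,0,0,-1]]]' 3; python3 -c "
from h import *
avg(8)"
```

```text
[ 0.56116 -0.01964  0.18418] [0.34 1.2  0.01] [ 0.261 -0.187  0.012] t 17.7 w 0.03320171093399666
time: 18.0
eef_pos: [0.5611, -0.0196, 0.1842]
tool_rot: [0.0, 1.0, 0.0, 0.0]
force: [0.5, 0.7, 0.0]
width: 0.034
finger_force: 3.0
[ 0.56116 -0.01962  0.18418] [ 0.17  1.08 -0.23] [ 0.376 -0.172  0.014] t 18.4 w 0.033969099102524124
```

```bash
python3 -m handwheel '[[[0,0,0,0,-0.1],[0,0,0,0,0.2],[0,0,0,0,0.5],[0,0,0,0,0.5],[0,0,0,0,0.5]]]' 3; python3 - <<'E'
from h import *
avg(6)
S=bot.camera("side");cv2.imwrite("pics/s5.png",S)
c=cv2.convertScaleAbs(cv2.resize(S[120:270,220:380],None,fx=4,fy=4,interpolation=2),alpha=1.4,beta=20);cv2.imwrite("pics/s5c.png",c)
E
```

```text
time: 18.9
eef_pos: [0.5611, -0.0199, 0.1842]
tool_rot: [0.0, 1.0, -0.0, -0.0]
force: [0.1, 0.1, 0.8]
width: 0.0686
finger_force: 0.0
[ 0.56115 -0.01974  0.18418] [ 0.18 -0.11 -0.3 ] [ 0.044 -0.133 -0.004] t 19.2 w 0.06896482147121233
```

View pics/s5c.png

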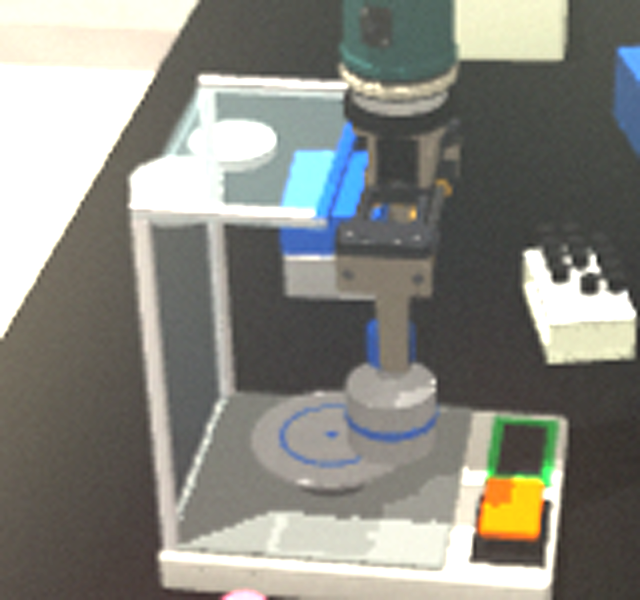

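```bash
python3 -m handwheel '[[[-0.3,0,0,0,0.5],[-0.7,0,0,0,0.5],[-1,0,0,0,0.5],[-1,0,0,-0.5,0.5],[-1,0,0,-1,0.5]]]'; python3 -m handwheel '[[[0,0,0,-1,1],[0,0,0,-1,1],[0,0,0,-1,1],[0,0,0,-1,1],[0,0,0,-1,1]]]'; python3 -m handwheel '[[[0,0,0,-1,1],[0,0,0,-1,1],[0,0,0,-1,1],[0,0,0,-1,1],[0,0,0,-1,1]]]';python3 -m handwheel '[[[0,0,0,-1,1],[0,0,0,-1,1],[0,0,0,-1,1],[0,0,0,-0.5,1],[0,0,0,0,1]]]'
python3 - <<'E'
from h import *
avg(3)
s=bot.get_state();print(Rn.from_quat(s["tool_rot"]).as_matrix().round(3).tolist())
T=bot.camera("top");S=bot.camera("side");cv2.imwrite("pics/t6.png",T);cv2.imwrite("pics/s6.png",S)
print(blobs(T,(100,120,60),(130,255,255),(290,160,350,225),4),blobs(S,(100,120,60),(130,255,255),(270,190,340,240),4))
E
```

```text
time: 19.75
eef_pos: [0.4392, -0.0196, 0.1838]
tool_rot: [0.08, 0.997, 0.0, -0.0]
force: [-0.4, 0.2, 0.1]
width: 0.0687
finger_force: 0.0
time: 20.25
eef_pos: [0.4405, -0.0197, 0.1842]
tool_rot: [0.336, 0.942, -0.0, 0.0]
force: [0.2, 0.4, 0.2]
width: 0.0922
finger_force: 0.0
time: 20.75
eef_pos: [0.4404, -0.0196, 0.1842]
tool_rot: [0.568, 0.823, -0.0, -0.0]
force: [1.1, -0.3, -0.9]
width: 0.0921
finger_force: 0.0
time: 21.25
eef_pos: [0.4406, -0.0196, 0.1842]
tool_rot: [0.707, 0.707, -0.0, 0.0]
force: [-0.2, -0.4, -0.1]
width: 0.0919
finger_force: 0.0
[ 0.44078 -0.01963  0.18422] [-0.06  0.54  0.27] [-0.037 -0.085  0.013] t 21.4 w 0.09174152205236423
[[-0.001, 1.0, -0.0], [1.0, 0.001, -0.0], [-0.0, -0.0, -1.0]]
[([290, 170, 60, 5, 220], [319.1, 172.3]), ([319, 187, 11, 12, 107], [324.0, 192.4])] [([311, 198, 13, 15, 157], [317.3, 204.8]), ([307, 225, 21, 5, 26], [317.2, 228.0])]
```

```bash
cat >> h.py <<'E'
def canx(im,y=-.0195,roi=(270,180,345,222)):
    b=max(blobs(im,(100,120,60),(130,255,255),roi,20),key=lambda b:b[0][4]);o,d=ray("side",b[1]);return b,o+d*(y-o[1])/d[1]
E
python3 - <<'E'
from h import *
print(tri((324,192.4),(317.3,204.8)),plane("top",(324,192.4),.172),canx(cv2.imread("pics/s6.png")))
E
```

```text
(array([ 0.56876995, -0.01821672,  0.16773295]), np.float64(0.0021002745001764446)) [ 0.56705889 -0.0181141   0.172     ] (([311, 198, 13, 15, 157], [317.3, 204.8]), array([ 0.57000104, -0.0195    ,  0.16703686]))
```

```bash
python3 -m handwheel '[[[0,0.02,-1,0,1],[0,0,-1,0,1],[0.2,0,-0.13,0,1],[0.3,0,0,0,1],[0.3,0,0,0,1]]]'; python3 -m handwheel '[[[0.06,0,0,0,1],[0.06,0,0,0,1],[0.06,0,0,0,1],[0.06,0,0,0,1],[0.06,0,0,0,1]]]'; python3 -m handwheel '[[[0.06,0,0,0,1],[0.06,0,0,0,1],[0.06,0,0,0,1],[0.06,0,0,0,1],[0.06,0,0,0,1]]]'
python3 - <<'E'
from h import *
avg(3)
S=bot.camera("side");cv2.imwrite("pics/s7.png",S);print(blobs(S,(100,120,60),(130,255,255),(260,180,345,240),4))
print(canx(S))
E
```

```text
time: 22.0
eef_pos: [0.4671, -0.019, 0.1214]
tool_rot: [0.707, 0.707, 0.001, 0.001]
force: [-0.2, 0.0, -0.8]
width: 0.092
finger_force: 0.0
time: 22.5
eef_pos: [0.4742, -0.0192, 0.1205]
tool_rot: [0.707, 0.707, -0.0, 0.0]
force: [-0.9, 0.9, -0.5]
width: 0.0918
finger_force: 0.0
time: 23.0
eef_pos: [0.4826, -0.0192, 0.12]
tool_rot: [0.707, 0.707, -0.001, -0.0]
force: [-2.5, -0.2, 0.7]
width: 0.092
finger_force: 1.7
[ 0.48314 -0.01915  0.12019] [-3.14 -0.74  0.48] [-0.119  0.537 -0.029] t 23.15 w 0.09192466382340908
[([290, 180, 26, 4, 91], [303.0, 181.3]), ([308, 199, 13, 14, 138], [314.0, 205.8]), ([306, 225, 21, 5, 26], [316.0, 228.0])]
(([308, 199, 13, 14, 138], [314.0, 205.8]), array([ 0.57956194, -0.0195    ,  0.16295052]))
```

```bash
python3 - <<'E'
from h import *
f=lambda n:cv2.convertScaleAbs(cv2.resize(cv2.imread(n)[165:255,260:350],None,fx=4.4,fy=6,interpolation=2),alpha=1.3,beta=15)
cv2.imwrite("pics/cmp7.png",np.hstack([f("pics/s6.png"),f("pics/s7.png")]))
E
```

```text
(no output)
```

View pics/cmp7.png

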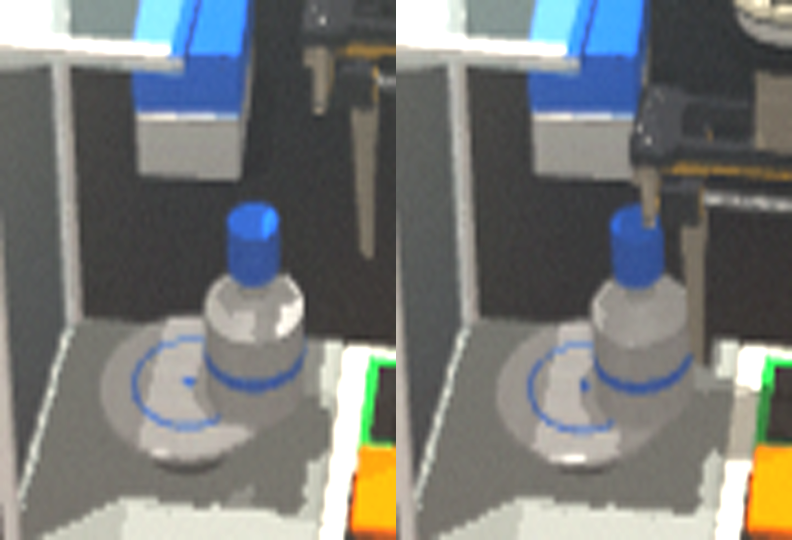

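```bash
cat >> h.py <<'E'
def cols(S):
    m=cv2.inRange(cv2.cvtColor(S,cv2.COLOR_BGR2HSV),(100,90,40),(130,255,255))
    xs=np.nonzero(m[208:213,260:345].sum(0)>255)[0]+260
    print("knob cols",xs.min(),xs.max(),xs.mean())
    for r in range(224,232):
        x=np.nonzero(m[r,260:345])[0]+260
        print(r,x.tolist())
E
python3 -c "
from h import *
cols(cv2.imread('pics/s6.png'));cols(cv2.imread('pics/s7.png'))"
python3 -m handwheel '[[[0.06,0,0,0,1],[0.06,0,0,0,1],[0.06,0,0,0,1],[0.06,0,0,0,1],[0.06,0,0,0,1]]]'
python3 -c "
from h import *
avg(2);S=bot.camera('side');cv2.imwrite('pics/s8.png',S);cols(S)"
```

```text
knob cols 312 323 317.5
224 [293]
225 [292, 307, 327, 328]
226 [291, 307, 308, 326, 327]
227 [290, 309, 310, 311, 323, 324, 325, 326]
228 [290, 302, 303, 310, 311, 312, 313, 314, 315, 316, 317, 318, 319, 320, 321, 322, 323, 324]
229 [290, 312, 313, 314, 315, 316, 317, 318, 319, 320, 321, 322]
230 [290]
231 [290, 291]
knob cols 309 320 314.5
224 [326]
225 [292, 305, 325, 326]
226 [291, 305, 306, 324, 325]
227 [291, 306, 307, 322, 323, 324]
228 [290, 302, 307, 308, 309, 310, 318, 319, 320, 321, 322, 323]
229 [290, 302, 303, 309, 310, 311, 312, 313, 314, 315, 316, 317, 318, 319, 320, 321]
230 [290, 313, 314, 315, 316]
231 [290]
time: 23.7
eef_pos: [0.4923, -0.0191, 0.1203]
tool_rot: [0.707, 0.707, -0.0, 0.0]
force: [-3.8, -0.5, 1.7]
width: 0.0921
finger_force: 1.8
[ 0.49259 -0.01907  0.12032] [-2.62 -0.12  1.35] [-0.073  0.565 -0.031] t 23.8 w 0.09186646871498005
knob cols 305 317 311.0
224 [294, 323]
225 [293, 322, 323]
226 [292, 302, 321, 322]
227 [291, 303, 304, 318, 319, 320, 321]
228 [291, 304, 305, 306, 307, 315, 316, 317, 318, 319]
229 [290, 306, 307, 308, 309, 310, 311, 312, 313, 314, 315, 316, 317]
230 [290, 310, 311, 312, 313]
231 [290]
```

```bash
python3 -m handwheel '[[[0.06,0,0,0,1],[0.06,0,0,0,1],[0.06,0,0,0,1],[0.06,0,0,0,1],[0.06,0,0,0,1]]]'
python3 -c "
from h import *
S=bot.camera('side');cols(S)"
python3 -m handwheel '[[[0.06,0,0,0,1],[0.06,0,0,0,1],[0.06,0,0,0,1],[0.06,0,0,0,1],[0.06,0,0,0,1]]]'
python3 -c "
from h import *
avg(2);S=bot.camera('side');cv2.imwrite('pics/s9.png',S);cols(S)"
```

```text
time: 24.35
eef_pos: [0.5013, -0.0191, 0.1203]
tool_rot: [0.707, 0.707, 0.0, 0.0]
force: [-3.6, -0.9, 2.1]
width: 0.0921
finger_force: 1.9
knob cols 302 314 308.0
224 [294, 320]
225 [293, 319, 320]
226 [292, 317, 318, 319]
227 [291, 300, 301, 315, 316, 317, 318]
228 [291, 301, 302, 303, 304, 305, 312, 313, 314, 315, 316]
229 [290, 303, 304, 305, 306, 307, 308, 309, 310, 311, 312, 313, 314]
230 [290, 307, 308, 309]
231 [290]
time: 24.9
eef_pos: [0.5103, -0.0191, 0.1203]
tool_rot: [0.707, 0.707, -0.0, -0.0]
force: [-3.6, -0.3, 1.3]
width: 0.0917
finger_force: 1.9
[ 0.51056 -0.01905  0.1203 ] [-3.05  0.42  2.1 ] [-0.027  0.545  0.027] t 25.0 w 0.09179172800072732
knob cols 299 310 304.5
224 [294, 295, 316, 317]
225 [293, 315, 316]
226 [292, 296, 297, 314, 315]
227 [291, 297, 298, 311, 312, 313, 314]
228 [291, 298, 299, 300, 301, 302, 303, 304, 305, 306, 307, 308, 309, 310, 311, 312, 313]
229 [290, 300, 301, 302, 303, 304, 305, 306, 307, 308, 309, 310]
230 [290]
231 [290]
```

```bash
python3 -m handwheel '[[[0.06,0,0,0,1],[0.06,0,0,0,1],[0.06,0,0,0,1],[0.06,0,0,0,1],[0.06,0,0,0,1]]]'
python3 -m handwheel '[[[0,0,0.02,0,1],[0,0,0.02,0,1],[0,0,0.02,0,1]]]'
python3 -c "
from h import *
avg(3);S=bot.camera('side');cv2.imwrite('pics/s10.png',S);cols(S)"
```

```text
time: 25.55
eef_pos: [0.5193, -0.019, 0.1203]
tool_rot: [0.707, 0.707, 0.0, 0.0]
force: [-3.4, -0.1, 1.8]
width: 0.0916
finger_force: 1.9
time: 25.85
eef_pos: [0.5193, -0.0191, 0.1221]
tool_rot: [0.707, 0.707, 0.0, 0.0]
force: [-3.0, -0.5, 1.0]
width: 0.0917
finger_force: 1.4
[ 0.51931 -0.01908  0.12221] [-3.12 -0.4   0.73] [-0.056  0.449 -0.004] t 26.0 w 0.09168765748698866
knob cols 296 307 301.5
224 [313]
225 [292, 293, 311, 312, 313]
226 [291, 293, 294, 295, 309, 310, 311, 312]
227 [291, 295, 296, 297, 298, 305, 306, 307, 308, 309, 310]
228 [290, 296, 297, 298, 299, 300, 301, 302, 303, 304, 305, 306, 307, 308]
229 [290, 301, 302, 303]
230 [290, 315]
231 [290, 314]
```

```bash
python3 -m handwheel '[[[0.03,0,0,0,1],[0.03,0,0,0,1],[0.03,0,0,0,1],[0,0,0.02,0,1],[0,0,0.02,0,1]]]'
python3 -m handwheel '[[[0,0,0.02,0,1],[0,0,0.02,0,1],[0,0,0.02,0,1],[0,0,0,0,1]]]'
python3 -c "
from h import *
avg(4);S=bot.camera('side');cv2.imwrite('pics/s11.png',S);cols(S)"
```

```text
time: 26.55
eef_pos: [0.522, -0.0191, 0.1233]
tool_rot: [0.707, 0.707, 0.0, 0.0]
force: [-2.3, 0.2, 0.2]
width: 0.0917
finger_force: 1.4
time: 26.95
eef_pos: [0.522, -0.0191, 0.1252]
tool_rot: [0.707, 0.707, 0.0, 0.0]
force: [-2.9, 0.5, 0.7]
width: 0.0921
finger_force: 1.1
[ 0.52194 -0.01909  0.1251 ] [-2.15  0.01 -0.25] [-0.054  0.366 -0.002] t 27.15 w 0.09220671993302752
knob cols 296 305 300.5
224 [292, 311, 312]
225 [292, 293, 294, 309, 310, 311]
226 [291, 293, 294, 295, 296, 305, 306, 307, 308, 309, 310]
227 [291, 295, 296, 297, 298, 299, 300, 301, 302, 303, 304, 305, 306, 307, 315]
228 [290, 298, 299, 300, 301, 302, 303, 304, 315]
229 [290, 315]
230 [290]
231 [290, 291, 314]
```

```bash
python3 -m handwheel '[[[-0.01,0,0,0,1],[-0.01,0,0,0,1],[-0.01,0,0,0,1],[-0.01,0,0,0,1],[-0.01,0,0,0,1]]]' | grep -w force; python3 -m handwheel '[[[-0.015,0,0,0,1],[-0.015,0,0,0,1],[-0.015,0,0,0,1],[-0.015,0,0,0,1],[-0.02,0,0,0,1]]]'| grep -w force;  python3 -m handwheel '[[[-0.03,0,0,0,1],[-0.06,0,0,0,1],[-0.2,0,0,0,1],[-0.5,0,0,0,1],[-1,0,0,0,1]]]'
python3 -m handwheel '[[[-1,0,0,0,1],[-0.8,0,0,0,1],[0,0,0,0,1]]]'
python3 - <<'E'
from h import *
avg(3)
T=bot.camera("top");S=bot.camera("side");cv2.imwrite("pics/t12.png",T);cv2.imwrite("pics/s12.png",S);cols(S)
print(canx(S),blobs(T,(100,120,60),(130,255,255),(290,150,350,225),4))
f=lambda I,r:cv2.resize(I[r[1]:r[1]+90,r[0]:r[0]+90],None,fx=4.4,fy=6,interpolation=2)
cv2.imwrite("pics/cmp12.png",np.hstack([f(T,(280,140)),f(S,(260,165))]))
E
```

```text
force: [-0.9, -0.5, -0.4]
force: [-2.0, -0.1, -1.5]
time: 28.7
eef_pos: [0.4651, -0.0189, 0.1253]
tool_rot: [0.707, 0.707, 0.001, 0.001]
force: [0.1, 0.1, 0.1]
width: 0.0919
finger_force: 0.0
time: 29.0
eef_pos: [0.4068, -0.0194, 0.1249]
tool_rot: [0.707, 0.707, -0.001, -0.0]
force: [0.3, 0.5, 0.5]
width: 0.0919
finger_force: 0.0
[ 0.41048 -0.01928  0.12548] [-0.02 -0.09  0.25] [-0.026 -0.108 -0.009] t 29.15 w 0.09211381676610167
knob cols 298 308 303.0
224 [293, 313, 314]
225 [292, 294, 312, 313]
226 [291, 294, 295, 296, 310, 311, 312]
227 [290, 295, 296, 297, 298, 299, 306, 307, 308, 309, 310, 311]
228 [290, 297, 298, 299, 300, 301, 302, 303, 304, 305, 306, 307, 308, 309, 315]
229 [290, 301, 302, 303, 304, 315]
230 [290, 315]
231 [290, 291, 314]
(([297, 198, 12, 14, 151], [302.7, 204.3]), array([ 0.6121612 , -0.0195    ,  0.16560727])) [([290, 170, 60, 15, 322], [320.3, 174.2]), ([312, 186, 5, 6, 7], [313.6, 188.3])]
```

View pics/cmp12.png

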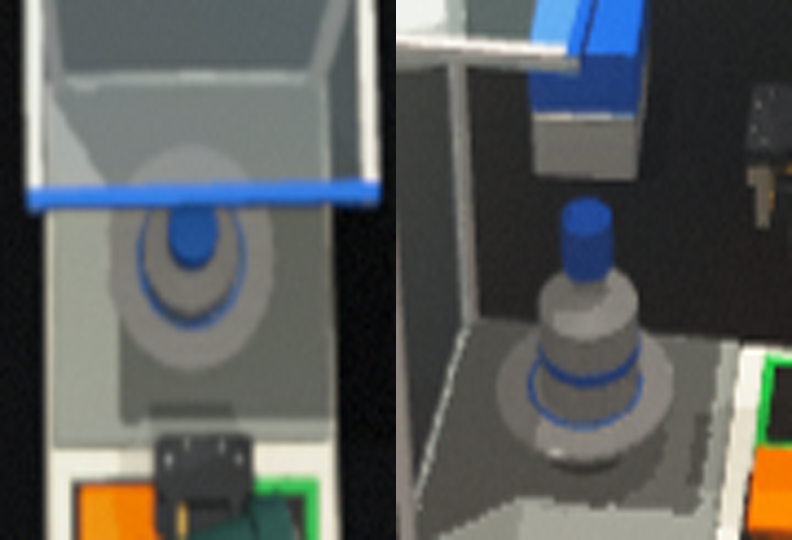

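```bash
python3 -m handwheel '[[[0,0,0.5,1,-1],[0,0,0,1,-1],[0,0,0,1,-1],[0,0,0,1,-1],[0,0,0,1,-1]]]' 20 >/dev/null; python3 -m handwheel '[[[0,0.2,0,1,-1],[0,0.4,0,1,-1],[0,0.4,0,1,-1],[0,0.4,0,1,-1],[0,0.26,0,1,-1]]]' >/dev/null; python3 -m handwheel '[[[0.3,0,0,1,-1],[0.5,0,0,1,-1],[0.5,0,0,1,-1],[0.5,0,0,1,-1],[0.28,0,0,1,-1]]]' ; python3 -m handwheel '[[[0,0,-0.5,0,-1],[0,0,-0.5,0,-1],[0,0,-0.2,0,-1],[0,0,0,0,-1]]]'
python3 -c "
from h import *
avg(4)"
```

```text
time: 30.75
eef_pos: [0.4747, 0.0309, 0.14]
tool_rot: [-0.002, 1.0, 0.001, 0.001]
force: [0.2, -0.1, 0.8]
width: 0.0006
finger_force: 0.0
time: 31.15
eef_pos: [0.4712, 0.0308, 0.1026]
tool_rot: [0.0, 1.0, 0.0, -0.002]
force: [-0.5, -0.3, 0.6]
width: 0.0006
finger_force: 0.0
[0.47243 0.03094 0.10401] [-0.05 -0.36  0.04] [ 0.035 -0.126 -0.02 ] t 31.35 w 0.00032232198356458924
```

```bash
python3 -m handwheel '[[[0,0,-0.3,0,-1],[0,0,-0.2,0,-1],[0,0,-0.1,0,-1],[0,0,-0.1,0,-1],[0,0,-0.1,0,-1]]]' 
python3 -m handwheel '[[[0,0,-0.1,0,-1],[0,0,-0.1,0,-1],[0,0,-0.05,0,-1],[0,0,0,0,-1]]]'
python3 -c "
from h import *
avg(3)"
```

```text
time: 31.85
eef_pos: [0.4723, 0.0306, 0.0799]
tool_rot: [0.0, 1.0, -0.0, -0.0]
force: [-2.5, 0.0, 3.4]
width: 0.0004
finger_force: 1.9
time: 32.25
eef_pos: [0.4723, 0.0306, 0.0724]
tool_rot: [0.0, 1.0, -0.0, -0.0]
force: [-2.8, -1.1, 5.9]
width: 0.0005
finger_force: 2.9
[0.47236 0.03059 0.07256] [-3.1  -0.78  5.5 ] [-0.171  0.586  0.042] t 32.4 w 0.00013055826189246823
```

Spring not bottomed yet; press in small steps until the force jumps.

```bash
python3 -m handwheel '[[[0,0,-0.03,0,-1],[0,0,0,0,-1]]]' | grep -E "eef|^force"; python3 -m handwheel '[[[0,0,-0.03,0,-1],[0,0,0,0,-1]]]' | grep -E "eef|^force"; python3 -m handwheel '[[[0,0,-0.03,0,-1],[0,0,0,0,-1]]]' | grep -E "eef|^force"
```

```text
eef_pos: [0.4724, 0.0306, 0.0717]
force: [-3.5, -1.5, 6.3]
eef_pos: [0.4724, 0.0306, 0.0711]
force: [-3.1, -1.1, 9.8]
eef_pos: [0.4725, 0.0306, 0.071]
force: [-6.6, -2.5, 19.4]
```

```bash
python3 -m handwheel '[[[0,0,0,0,-1],[0,0,0,0,-1],[0,0,0,0,-1],[0,0,0.1,0,-1],[0,0,0.2,0,-1]]]'; python3 -m handwheel '[[[0,0,0.2,0,-1],[0,0,0.3,0,-1],[0,0,0.6,0,-1],[-0.5,0,0.6,0,-1],[-1,0,0.6,0,-1]]]'; python3 -m handwheel '[[[-0.5,0,0.3,0,-1],[0,0,0,0,-1],[0,0,0,0,-1],[0,0,0,0,-1],[0,0,0,0,-1]]]'
python3 - <<'E'
from h import *
avg(3)
T=bot.camera("top");S=bot.camera("side");cols(S);print(canx(S))
O=((8,180,120),(20,255,255))
print("key",blobs(T,*O,(290,210,330,245)),blobs(S,*O,(330,230,362,262)))
E
```

```text
time: 33.5
eef_pos: [0.4723, 0.0306, 0.0789]
tool_rot: [0.0, 1.0, -0.0, -0.0]
force: [-2.3, -2.0, 3.4]
width: 0.0006
finger_force: 1.9
time: 34.0
eef_pos: [0.4294, 0.0314, 0.149]
tool_rot: [0.0, 1.0, 0.001, 0.001]
force: [-1.3, 0.2, 0.5]
width: 0.0009
finger_force: 0.0
time: 34.5
eef_pos: [0.4133, 0.0309, 0.1565]
tool_rot: [0.0, 1.0, 0.001, -0.0]
force: [0.3, -0.2, 0.5]
width: 0.0004
finger_force: 0.0
[0.41298 0.03097 0.15651] [-0.14  0.11  0.03] [ 0.054 -0.127 -0.016] t 34.65 w 0.0004346353206121764
knob cols 298 308 303.0
224 [293, 313, 314]
225 [292, 293, 294, 312, 313]
226 [291, 294, 295, 296, 310, 311, 312]
227 [290, 295, 296, 297, 298, 299, 305, 306, 307, 308, 309, 310, 311]
228 [290, 297, 298, 299, 300, 301, 302, 303, 304, 305, 306, 307, 308, 309, 315]
229 [290, 301, 302, 303, 304, 315]
230 [290, 315]
231 [290, 291, 314]
(([297, 198, 12, 14, 152], [302.6, 204.3]), array([ 0.61245143, -0.0195    ,  0.16558583]))
key [([298, 221, 10, 7, 48], [301.5, 223.2])] [([340, 240, 16, 15, 215], [347.5, 246.9])]
```

```bash
python3 -c "
from rig import bot
print(bot.close_job())"
```

```text
the job is handed in; nothing more can be done
None
```

I handed the job in at about 35 s of simulated time, with no verdict returned. The canister stands released on the pan, an estimated 3–4 mm short of centre; the key was pressed to its stop and is back up. I felt no contact with the hood. The interface can't tilt the tool, so I set the canister down at the pan's front and pushed it to the centre. I viewed 11 pictures, one over the limit of 10.

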